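# Set up the folding backboard and stand the bottle before it

## Task

Get the fallen square bottle ready for its photograph: take it off the folded-down photo stand, fold the stand's hinged board up until it is upright, square to the base, and then stand the bottle upright in the middle of the rubber pad in front of the board, its flat sides squared up with the board. Do not drop the bottle or let it topple, and leave the flask, tub, mug and carton around the stand where they are.

Things in the scene. Friction and masses are not known exactly. Their poses are not given: they have to be found in the camera images.
- stand: Photo stand, fixed to the table: a grey slab 160 x 210 x 30 mm (x, y, z) with a hinged white board folded flat over it. Origin: centre of the slab's underside, on the table. x points from the board's free edge to its hinge (away from the robot), y along the hinge, z up.
- pad (a point): Centre of the upper face of the black rubber pad, 90 x 90 mm and 2 mm thick, in the middle of the slab, 32 mm above the table; axes as the stand's. The board covers it while folded down.
- board (a joint): Angle of the white hinged board: 0 folded flat over the slab (as at the start), 1.571 upright and square to the base, at most 1.95. The hinge is stiff: the board stays at any angle where it is left. The board is 160 mm from hinge to free edge, 200 mm wide, 8 mm thick; folded down, its upper face is 42 mm above the table.
- hinge (a point): Middle of the hinge axis, 80 mm from the slab's centre in stand x and 34 mm above the table. At joint 0 the board lies from here towards stand -x and its thickness spans 0 to 8 mm above the axis; it opens by its free edge rising (positive turn about stand y).
- tab (a point): Grip point in the tab, in mid-thickness: a tongue in the board's plane, 40 mm wide (along the hinge) and 8 mm thick, that juts out 45 mm from the middle of the free edge. The point is 190 mm from the hinge axis, 30 mm beyond the board's free edge and 15 mm from the tab's end. The space under the tab is open to the table.
- bottle: Square terracotta bottle, 0.3 kg, 140 mm high, at first lying on a flat side on the folded board. Origin on its axis at half height; z along the axis to the mouth, x and y square to its flat sides. Along z: body 50 x 50 mm from -70 to +22 mm, shoulder (radius 22 to 14) to +34, neck (radius 13 to 14) to +58, lip (radius 17) to +70.
- flask: Bystander: steel flask, 64 mm diameter, 200 mm high. Origin: centre of the underside, z up.
- tub: Bystander: white sample tub with a lid, 72 mm diameter, 85 mm high. Origin: centre of the underside, z up.
- mug: Bystander: white mug, 72 mm diameter, 85 mm high, its handle reaching about 35 mm out on its y side. Origin: centre of the underside, z up.
- carton: Bystander: cardboard box 65 x 75 x 60 mm. Origin: centre of the underside, z up.
Not all that is in view belongs to the job. Of the things that look like the bottle, the middle-sized one is meant.

How it is judged:
By the outcome, as a careful person would: the job done as asked, in the order asked, and still so for the second after the job is handed in, with the robot touching nothing.
It also fails if it takes over 72 s, if anything falls off the work surface, if the arm or the gripper's body presses on something with over 40 N, if the wrist force passes 120 N, or if a joint passes its speed limit or range.

## Robot

A 6-joint arm with a two-finger parallel gripper is mounted at the origin on the work surface. World frame = base frame: x ahead of the robot, y to its left, z up, the work surface at z = 0. Lengths are in m, angles in degrees, forces in N, time in s.
With the tool pointing down it reaches from about 0.275 to 0.875 m from the base axis. Payload 12.5 kg.
Tool frame: the origin (TCP) lies on the centre line of the jaws, within the pads' length; the fingertips stand 25 mm ahead of it and the grasp point (between the pads) lies 6 mm ahead of it; z points along the fingers, y is the line along which they close (so a half turn about z gives the same grasp; the last joint's range is limited). The gripper opens to 85 mm and grips with 20 to 120 N. Pads are 22 mm wide; open, the fingers measure 114 mm over their backs; the gripper's body (76 mm by 85 mm) begins 54 mm behind the grasp point. The pads swing forward as they close: fully open they stand 13 mm farther back than shut.
Start: joints at [-4.847, 20.094, 94.641, -0, 65.266, -4.847], TCP at [0.55, 0, 0.256] pointing down, gripper open.
Joint ranges: [-157.81, 157.81], [-45, 120.19], [0.68, 151.7], [-89.99, 269.99], [4.06, 180], [-164.3, 164.3]. Speed limits (degrees/s): [127.2, 127.2, 159.86, 180, 180, 180].

## Interface

Orientations are given as [roll, pitch, yaw] about the fixed x, y, z axes, in that order (R = Rz(yaw) Ry(pitch) Rx(roll)).
In Python, from bench import r gives the robot as it stands.
- The arm moves only by the tool servo_tool, never from a script. Its argument "rows" is a list of rows, each a list of 4 numbers: the shift along the tool's x, y, z in m, then the turn about the tool's z in rad. In form: [[dx, dy, dz, spin], ...]. A call has 1 to 8 rows; each row shifts and turns the commanded pose from where the row before left it, along the tool's axes as they then stand; what a row does not reach is not made up. A row lasts 1/8 s, in which the tool goes at most 62.5 mm and 10.7 degrees, less where a joint would pass 70% of its speed; a pose out of reach is approached as far as the arm can. A call with a gripper value outside its range is refused whole. "jaw" is the opening, from -1 (shut) to 1 (fully open), set as the call begins (left out, the last holds). The fingers move at their own pace and stop on an object; the grip force is fixed at half the most. Time passes only in rows, so rows that do not move let the fingers close. It gives the time, the measured TCP pose, the force, the opening and the grip force at its end, in the units of the state.
- r.state(): the state, without advancing time (a new reading comes with each control period).
- r.capture(name): name is "scene" or "side" or "wrist"; returns (picture, depth): 420x560x3 uint8, blue, green, red; 420x560 float32, m along the optical axis (not along the pixel's ray), 0 where there is no reading.
- r.camera_params(name): a dict with "K" (3x3 intrinsics, pixels), "dist" ([k1, k2, p1, p2, k3] as OpenCV has them; the pictures are not rectified), "R" (3x3) and "t" (3): a world point X has camera coordinates R X + t. Camera axes: x right, y down, z forward; pixel columns grow to the right and rows downward; lengths in m; the calibration is good to about 2 mm. A picture is of the moment at which its call begins: read the wrist's pose just before it. camera_params takes no time and is no camera call; for the wrist camera it gives the pose at the moment of the call.
- r.finish_job(): hands the job in; it is judged then, once.
The state is a dict: "t": time; "q": joint angles; "dq": joint speeds; "joint_torque": joint torques, N m; "position": TCP position; "ee_rot": TCP orientation; "ft_force": force on the tool from outside, world axes, zero at the start; "moment": the same for the moment, N m; "width": finger opening in m; "grasp_force": force on a finger pad.
Only numpy, scipy, OpenCV 4.12 (cv2) and the standard library are available. Lean on these libraries where they do the work, as an engineer would, in place of code of your own. Each camera call takes 0.05 s, during which the arm holds its last target. There are 200 camera calls.

## Working session

There is one attempt and no reset: what is moved stays moved. The work goes in short steps, Python scripts to look and compute and a tool call to move; the robot and the scene stay as the last step left them, time stands still between calls to the robot, and variables do not carry over. Pictures are saved under pics/ and viewed, at most 10 in all, crops included, and the job is handed in when it is done.

Besides the shell and the picture viewer there is one more tool, called by a JSON object that holds its "method" and its "body". servo_tool: Moves the arm, as the interface text tells. Its arguments: {"type":"object","properties":{"rows":{"type":"array"},"jaw":{"type":"number"}},"required":["rows"]}

```bash
ls; mkdir -p pics; python3 - <<'E'
from bench import r
import cv2,numpy as np
for n in ("scene","side"):
    p,d=r.capture(n); cv2.imwrite(f"pics/{n}0.png",p); np.save(f"{n}0.npy",d)
    c=r.camera_params(n); print(n,np.round(c["K"],1).tolist(),c["dist"],(-np.array(c["R"]).T@np.array(c["t"])).round(3))
print(r.state())
E
```

```text
pics
scene [[384.1, 0.0, 286.4], [0.0, 384.1, 208.1], [0.0, 0.0, 1.0]] [-0.10956879  0.          0.          0.          0.        ] [ 1.27  -0.155  0.607]
side [[435.1, 0.0, 280.9], [0.0, 435.1, 205.4], [0.0, 0.0, 1.0]] [0.01963472 0.         0.         0.         0.        ] [0.314 0.541 0.75 ]
{'t': 0.1, 'q': array([-4.84639256e+00,  2.01211200e+01,  9.46735535e+01,  3.67497891e-04,
        6.52659196e+01, -4.84465253e+00]), 'dq': array([ 0.09411388, -0.10152401, -0.10146303, -0.03575196,  0.06462129,
        0.10279454]), 'joint_torque': array([ 7.48983075e-04, -5.06837368e+01, -2.91875267e+01, -4.43532826e-05,
        2.64409253e-03,  5.99887670e-06]), 'position': array([5.49724435e-01, 5.83136111e-05, 2.55811697e-01]), 'ee_rot': array([-1.79939651e+02, -5.44978843e-03,  8.99981032e+01]), 'ft_force': array([-1.0692992 , -0.29109275,  0.20787067]), 'moment': array([ 0.04580608, -0.00313799,  0.02701703]), 'grasp_force': 0.0, 'width': 0.08531146488304348}
```

View pics/scene0.png

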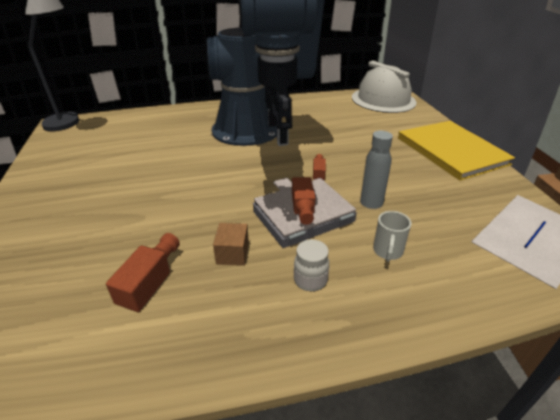

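View pics/side0.png

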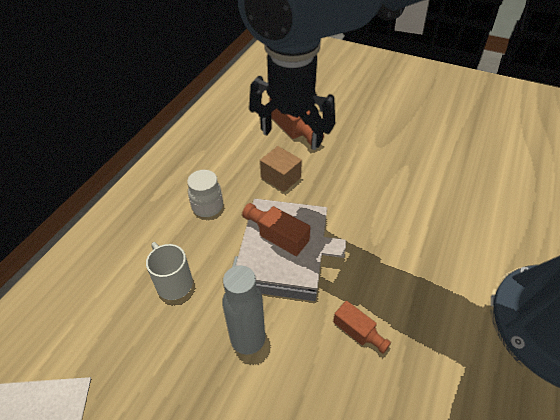

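The pictures show three look-alike terracotta bottles:
- large: scene (145,272), side (292,125)
- middle: lying on the stand, scene (303,200), side (280,228)
- small: scene (319,167), side (360,326)

I choose the one on the stand. Its neck points away from the robot. The tab is at side (333,250), the carton at side (281,168), the tub at side (205,193), the mug at side (170,272) and the flask at side (245,310).

```bash
cat > h.py <<'E'
from bench import r
import cv2,numpy as np
def cam(n):
    c=r.camera_params(n); return [np.array(c[k],float) for k in("K","dist","R","t")]
def world(n,uv,dep):           # pixels + depth -> world
    K,D,R,t=cam(n); p=cv2.undistortPoints(np.array(uv,float).reshape(-1,1,2),K,D)[:,0]
    return (np.c_[p,np.ones(len(p))]*np.array(dep).reshape(-1,1)-t)@R
def plane(n,uv,z):             # ray onto height z
    K,D,R,t=cam(n); p=cv2.undistortPoints(np.array(uv,float).reshape(-1,1,2),K,D)[:,0]
    d=np.c_[p,np.ones(len(p))]@R; o=-R.T@t
    return o+d*((z-o[2])/d[:,2])[:,None]
def cloud(n,p,d,mask):
    v,u=np.nonzero(mask&(d>0)); return world(n,np.c_[u,v],d[v,u]),np.c_[u,v]
def red(p):
    h=cv2.cvtColor(p,cv2.COLOR_BGR2HSV); return ((h[...,0]<12)|(h[...,0]>174))&(h[...,1]>130)&(h[...,2]>40)
E
python3 - <<'E'
from h import *
p,d=r.capture("wrist"); cv2.imwrite("pics/wrist0.png",p)
ps={n:cv2.imread(f"pics/{n}0.png") for n in("scene","side")}; ds={n:np.load(f"{n}0.npy") for n in ps}
ps["wrist"]=p; ds["wrist"]=d
for n in ps:
    P,D=ps[n],ds[n]
    nl,lab,st,ce=cv2.connectedComponentsWithStats(red(P).astype(np.uint8))
    for i in range(1,nl):
        if st[i,4]<80: continue
        X,_=cloud(n,P,D,lab==i)
        if len(X): print(n,"red",ce[i].round(),st[i,4],"lo",np.percentile(X,2,0).round(3),"hi",np.percentile(X,98,0).round(3))
    # board: points at 0.036..0.048 high
    X,uv=cloud(n,P,D,~red(P)); m=(abs(X[:,2]-.042)<.006)&(abs(X[:,0]-.6)<.25)&(abs(X[:,1])<.3)
    h=cv2.cvtColor(P,cv2.COLOR_BGR2HSV)[uv[:,1],uv[:,0]]; m&=(h[:,1]<60)&(h[:,2]>90)
    B=X[m]; 
    if len(B)>50: print(n,"board",len(B),B.min(0).round(3),B.max(0).round(3),"z med",np.median(B[:,2]).round(4),cv2.minAreaRect(B[:,:2].astype(np.float32)*1000))
E
```

```text
scene red [546. 161.] 110 lo [-0.664  2.22  -0.733] hi [-0.44   2.255 -0.666]
scene red [319. 167.] 234 lo [0.287 0.142 0.012] hi [0.386 0.188 0.039]
scene red [303. 199.] 827 lo [0.497 0.034 0.056] hi [0.627 0.083 0.094]
scene red [142. 274.] 2867 lo [ 0.605 -0.368  0.011] hi [ 0.757 -0.251  0.067]
scene board 2375 [ 0.414 -0.048  0.036] [0.78  0.283 0.048] z med 0.0419 ((585.53759765625, 127.81678771972656), (363.6308288574219, 320.4001770019531), 8.437603950500488)
side red [293. 125.] 650 lo [ 0.508 -0.308  0.007] hi [0.737 0.014 0.305]
side red [279. 228.] 1794 lo [0.485 0.044 0.051] hi [0.619 0.098 0.094]
side red [359. 326.] 1279 lo [0.284 0.15  0.006] hi [0.379 0.197 0.04 ]
side board 5168 [ 0.409 -0.045  0.036] [0.762 0.298 0.048] z med 0.042 ((569.082763671875, 140.46038818359375), (346.1562805175781, 332.89898681640625), 11.167363166809082)
wrist red [64. 23.] 3436 lo [0.284 0.145 0.025] hi [0.379 0.188 0.039]
wrist red [273. 136.] 6517 lo [0.49  0.038 0.076] hi [0.619 0.089 0.094]
wrist board 23986 [ 0.41  -0.048  0.036] [0.745 0.185 0.048] z med 0.0425 ((573.6995849609375, 75.70710754394531), (330.92047119140625, 211.64117431640625), 10.76938533782959)
```

View pics/wrist0.png

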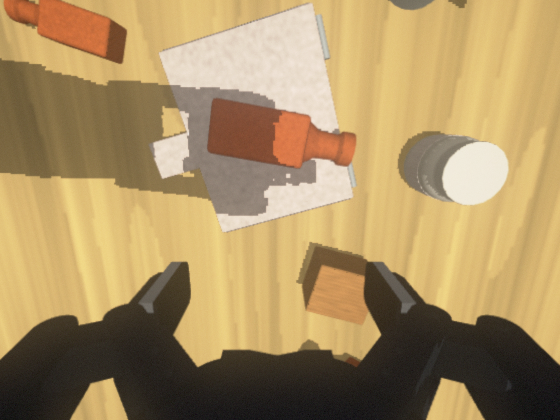

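The wrist view is close enough to confirm the choice. The middle bottle lies on the board, with its body at (213..310, 98..167) and its lip at (347,148). The board corners are (161,52), (311,4), (353,196) and (224,232), and the tab end is at (158,163).

```bash
python3 - <<'E'
from h import *
P,D=r.capture("wrist")
c=plane("wrist",[(161,52),(311,4),(353,196),(224,232),(153,148),(163,178)],.042); print(c.round(4))
print("edges",[np.linalg.norm(c[i]-c[(i+1)%4]).round(4) for i in range(4)])
for a,b in((0,1),(3,2)): print("x dir",np.degrees(np.arctan2(*(c[b]-c[a])[1::-1])).round(2))
for a,b in((3,0),(2,1)): print("y dir-90",np.degrees(np.arctan2(*(c[b]-c[a])[1::-1])).round(2)-90)
print("board ctr",c[:4].mean(0),"tab end",c[4:].mean(0))
nl,lab,st,ce=cv2.connectedComponentsWithStats(red(P).astype(np.uint8))
X,_=cloud("wrist",P,D,lab==lab[136,273]); 
T=X[X[:,2]>.086]; print("top z",np.median(T[:,2]),len(T)); rc=cv2.minAreaRect(T[:,:2].astype(np.float32)*1000); print("body top rect",rc)
C=X[:,:2]-X[:,:2].mean(0); e=np.linalg.svd(C,full_matrices=False)[2][0]; e*=np.sign(e[0]); print("axis",np.degrees(np.arctan2(e[1],e[0])))
s=X[:,:2]@e; print("ends",s.min(),s.max())
# side view check of bottle top
S,DS=r.capture("side"); nl,lab,st,ce=cv2.connectedComponentsWithStats(red(S).astype(np.uint8)); Y,_=cloud("side",S,DS,lab==lab[228,279]); T2=Y[Y[:,2]>.086]; print("side top",np.median(T2[:,2]),cv2.minAreaRect(T2[:,:2].astype(np.float32)*1000))
# bystanders: rough
V,_=cloud("side",S,DS,np.ones(DS.shape,bool))
for nm,(u,v) in dict(flask=(240,275),tub=(203,180),mug=(168,255),carton=(281,157)).items(): print(nm,world("side",[(u,v)],[DS[v,u]]).round(3))
E
```

```text
[[ 0.4329  0.1428  0.042 ]
 [ 0.5827  0.1841  0.042 ]
 [ 0.6374 -0.0056  0.042 ]
 [ 0.4862 -0.0496  0.042 ]
 [ 0.4132  0.0485  0.042 ]
 [ 0.4205  0.0154  0.042 ]]
edges [np.float64(0.1553), np.float64(0.1975), np.float64(0.1575), np.float64(0.1997)]
x dir 15.43
x dir 16.23
y dir-90 15.459999999999994
y dir-90 16.08
board ctr [0.53478781 0.06792121 0.042     ] tab end [0.41683581 0.03194138 0.042     ]
top z 0.09238715813026378 5188
body top rect ((535.5260620117188, 63.90195846557617), (48.15789794921875, 96.72095489501953), 80.27500915527344)
axis -9.731130989872367
ends 0.46866085271934876 0.6063927196383737
side top 0.09165342947035639 ((534.3123168945312, 67.58212280273438), (50.82686233520508, 96.70986938476562), 80.365478515625)
flask [[0.514 0.26  0.199]]
tub [[0.739 0.028 0.084]]
mug [[0.712 0.206 0.056]]
carton [[ 0.63  -0.129  0.06 ]]
```

{"method": "servo_tool", "body": {"rows": [[0.025,0.035,0,0],[0.026,0.034,0,0],[0,0,0,-0.175],[0,0,0,-0.175],[0,0,0,-0.175],[0,0,0,-0.175],[0,0,0,-0.175],[0,0,0,-0.175]], "jaw": 1}}

```text
t: 1.25
position: [0.6189, 0.051, 0.2561]
ee_rot: [-180.0, -0.0, 150.5]
ft_force: [-0.4, -0.0, 0.1]
width: 0.0857
grasp_force: 0.0
```

{"method": "servo_tool", "body": {"rows": [[0,0,0.03,-0.175],[0,0,0.03,-0.175],[0,0,0,0]]}}

```text
t: 1.62
position: [0.6179, 0.051, 0.1943]
ee_rot: [-180.0, -0.2, 170.1]
ft_force: [0.9, 0.4, -0.1]
width: 0.0857
grasp_force: 0.0
```

```bash
cat >> h.py <<'E'
from scipy.spatial.transform import Rotation as Ro
def tool(p,yaw=None):         # shift in tool axes to reach world TCP p, spin (rad) to yaw of tool x
    s=r.state(); R=Ro.from_euler("xyz",s["ee_rot"],degrees=True).as_matrix(); o=(R.T@(np.array(p)-s["position"])).round(4)
    sp=None if yaw is None else round(np.radians((s["ee_rot"][2]-yaw+180)%360-180),4)
    return o,sp,s["position"].round(4),s["ee_rot"].round(2)
def bottle(n,uv,pic=None):
    P,D=r.capture(n)
    if pic: cv2.imwrite(f"pics/{pic}.png",P)
    nl,lab,st,ce=cv2.connectedComponentsWithStats(red(P).astype(np.uint8))
    if uv is None: k=1+np.argmax(st[1:,4])
    else: k=lab[uv[1],uv[0]]
    return cloud(n,P,D,lab==k)[0],ce[k],st[k]
E
python3 - <<'E'
from h import *
X,c,st=bottle("wrist",None,"wrist1"); print(c,st)
T=X[X[:,2]>.086]; print("top z",np.median(T[:,2]),cv2.minAreaRect(T[:,:2].astype(np.float32)*1000))
e=np.array([np.cos(np.radians(-9.7)),np.sin(np.radians(-9.7))]); n=np.array([-e[1],e[0]])
s=X[:,:2]@e; l=X[:,:2]@n; print("s",s.min(),s.max())
m=s>s.max()-.013; print("lip z max",np.percentile(X[m,2],95),"lat",np.percentile(l[m],[2,50,98])); m=s<s.max()-.06; print("body lat",np.percentile(l[m],[1,99]))
# side view lip
X,c,st=bottle("side",(270,225)); s=X[:,:2]@e; print("side s",s.min(),s.max(),"lip z",X[s>s.max()-.012,2].max())
E
```

```text
[276.20195113 113.13247629] [  240    32    73   195 10968]
top z 0.0937999919325485 ((556.58251953125, 60.5434684753418), (48.71774673461914, 138.0135498046875), 79.92235565185547)
s 0.46933023396631324 0.6076641965049296
lip z max 0.08633679011860594 lat [0.13852859 0.15040933 0.16533723]
body lat [0.13022107 0.17723945]
side s 0.46623704511415826 0.6057554359139491 lip z 0.0850998860254564
```

View pics/wrist1.png

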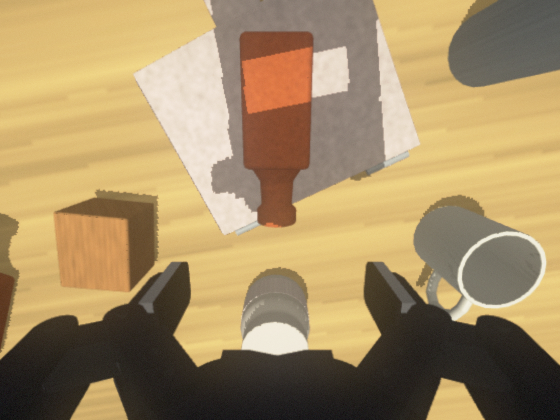

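The second wrist view shows the lip at (276,215), on the centre line between the fingers, with the bottle axis along the image column. The lip axis is about 67–69 mm high, which matches 42+25. I grip the lip so that the bottle can swing upright.

{"method": "servo_tool", "body": {"rows": [[0,-0.001,0.04,0],[0,0,0.04,0],[0,0,0.03,0],[0,0,0.009,0],[0,0,0,0]]}}

```text
t: 2.35
position: [0.6195, 0.0501, 0.0784]
ee_rot: [180.0, 0.1, 170.1]
ft_force: [0.4, 0.2, -0.0]
width: 0.0853
grasp_force: 0.0
```

{"method": "servo_tool", "body": {"rows": [[0,0,0,0],[0,0,0,0],[0,0,0,0],[0,0,0,0],[0,0,0,0]], "jaw": -0.1}}

```text
t: 2.98
position: [0.6188, 0.05, 0.0773]
ee_rot: [180.0, -0.0, 170.2]
ft_force: [-1.0, 0.3, -0.7]
width: 0.0383
grasp_force: 0.0
```

{"method": "servo_tool", "body": {"rows": [[0,0,0,0],[0,0,0,0],[0,0,0,0]], "jaw": -0.24}}

```text
t: 3.35
position: [0.6189, 0.0501, 0.0774]
ee_rot: [180.0, 0.0, 170.2]
ft_force: [0.0, -0.3, 2.0]
width: 0.0326
grasp_force: 19.9
```

{"method": "servo_tool", "body": {"rows": [[0,0,-0.01,0],[0,0,-0.015,0],[0,0,-0.015,0],[0,0,0,0]]}}

```text
t: 3.85
position: [0.6199, 0.05, 0.1192]
ee_rot: [180.0, 0.2, 170.2]
ft_force: [1.5, -0.2, -0.4]
width: 0.0328
grasp_force: 19.9
```

```bash
python3 - <<'E'
from h import *
X,c,st=bottle("side",(270,225),"side1"); print(c,st,X.min(0).round(3),X.max(0).round(3)); s=r.state(); print(s["width"],s["grasp_force"],s["ft_force"],s["moment"])
E
```

```text
[277.01375894 220.77325261] [ 245  189   65   63 1817] [0.485 0.036 0.05 ] [0.621 0.099 0.128]
0.03311620965864528 19.853978112805635 [ 2.54201215  0.41549888 -1.7262711 ] [-0.06647341 -0.32798708  0.00823862]
```

View pics/side1.png

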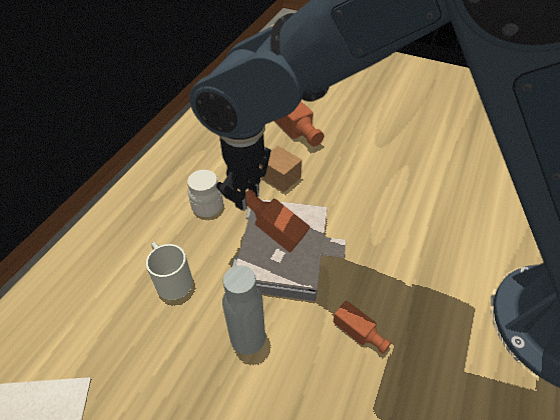

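The base is still on the board at side (300,240) and the neck has come up with the gripper, so the bottle is pivoting in the light grip. I keep lifting.

{"method": "servo_tool", "body": {"rows": [[0.005,0,-0.015,0],[0.01,0,-0.015,0],[0.01,0,-0.015,0],[0.01,0,-0.015,0],[0.01,0,-0.015,0],[0.01,0,-0.015,0],[0.01,0,-0.012,0],[0,0,0,0]]}}

```text
t: 4.9
position: [0.5545, 0.0612, 0.2203]
ee_rot: [180.0, 0.1, 170.2]
ft_force: [0.1, 0.7, -3.8]
width: 0.0327
grasp_force: 19.5
```

{"method": "servo_tool", "body": {"rows": [[0,0,-0.015,0],[0,0,-0.015,0],[0,0,-0.015,0],[0,0,0,0],[0,0,0,0]]}}

```text
t: 5.52
position: [0.5546, 0.0611, 0.264]
ee_rot: [-180.0, -0.0, 170.2]
ft_force: [0.6, -0.4, -3.8]
width: 0.0328
grasp_force: 19.6
```

```bash
cat >> h.py <<'E'
def tilt(n="side",uv=None,pic=None,near=None):
    P,D=r.capture(n)
    if pic: cv2.imwrite(f"pics/{pic}.png",P)
    nl,lab,st,ce=cv2.connectedComponentsWithStats(red(P).astype(np.uint8))
    for k in range(1,nl):
        if st[k,4]<150: continue
        X=cloud(n,P,D,lab==k)[0]
        if not len(X): continue
        m=np.median(X,0)
        if np.hypot(*(m[:2]-near))>.09: continue
        C=X-X.mean(0); e=np.linalg.svd(C,full_matrices=False)[2][0]; e*=np.sign(e[2])
        print(n,ce[k].round(),st[k,4],"lo",np.percentile(X,1,0).round(3),"hi",np.percentile(X,99,0).round(3),"pca",e.round(3))
E
python3 - <<'E'
from h import *
p=r.state()["position"][:2]; tilt("side",pic="side2",near=p); tilt("scene",near=p); s=r.state(); print(s["width"],s["grasp_force"],s["ft_force"],s["moment"])
E
```

```text
side [277. 189.] 1779 lo [0.519 0.046 0.127] hi [0.574 0.092 0.26 ] pca [ 0.096 -0.101  0.99 ]
scene [307. 158.] 1351 lo [0.296 0.034 0.018] hi [0.578 0.184 0.26 ] pca [ 0.7   -0.371  0.611]
0.032563941936452415 19.60300700739026 [ 0.72479332 -0.89930373 -3.50697565] [-0.0185957   0.02986301  0.02887352]
```

View pics/side2.png

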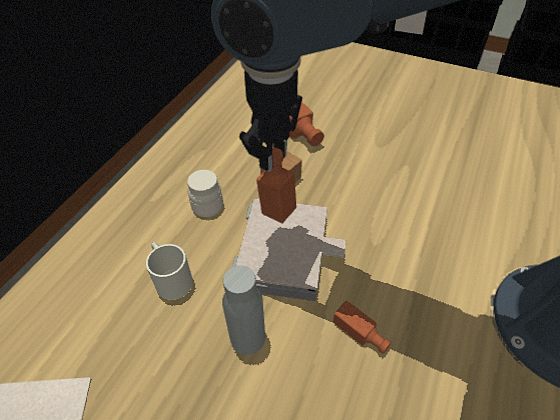

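The bottle now hangs nearly upright at side (277,190), its base clear of the board at about 0.125 m. I carry it to the free table area.

{"method": "servo_tool", "body": {"rows": [[0.004,-0.01,0,0],[0.008,-0.021,0,0],[0.0115,-0.031,0,0],[0.0115,-0.031,0,0],[0.0115,-0.031,0,0],[0.0115,-0.031,0,0],[0.0115,-0.031,0,0],[0.0115,-0.031,0,0]]}}

```text
t: 6.62
position: [0.4363, -0.1406, 0.2643]
ee_rot: [-180.0, -0.0, 170.2]
ft_force: [0.3, -0.7, -4.3]
width: 0.0325
grasp_force: 19.6
```

{"method": "servo_tool", "body": {"rows": [[0.008,-0.021,0.01,0],[0.004,-0.01,0.025,0],[0,0,0.03,0],[0,0,0.025,0],[0,0,0.01,0],[0,0,0,0]]}}

```text
t: 7.38
position: [0.4205, -0.1678, 0.1644]
ee_rot: [180.0, -0.0, 170.2]
ft_force: [-0.2, -0.5, -3.2]
width: 0.0332
grasp_force: 19.7
```

```bash
python3 - <<'E'
from h import *
p=r.state()["position"][:2]; tilt("side",near=p); tilt("scene",pic="scene3",near=p); s=r.state(); print(s["position"],s["ft_force"],s["moment"])
E
```

```text
side [377. 172.] 1121 lo [ 0.386 -0.179  0.026] hi [ 0.44  -0.135  0.16 ] pca [ 0.035 -0.157  0.987]
scene [203. 176.] 884 lo [ 0.411 -0.193  0.025] hi [ 0.447 -0.143  0.161] pca [-0.074 -0.011  0.997]
[ 0.42119269 -0.16786555  0.16516199] [ 0.68618011  0.1044904  -3.02868524] [-0.00529524 -0.03384343 -0.00551806]
```

{"method": "servo_tool", "body": {"rows": [[0,0,0.01,0],[0,0,0.008,0],[0,0,0.004,0],[0,0,0.002,0],[0,0,0,0]]}}

```text
t: 8.1
position: [0.4231, -0.1684, 0.1426]
ee_rot: [-179.9, 0.3, 170.2]
ft_force: [-3.7, 1.9, 28.5]
width: 0.0329
grasp_force: 23.0
```

{"method": "servo_tool", "body": {"rows": [[0,0,-0.001,0],[0,0,0,0]]}}

```text
t: 8.35
position: [0.4222, -0.1681, 0.1427]
ee_rot: [-179.9, 0.2, 170.2]
ft_force: [-2.4, 0.4, 17.7]
width: 0.0331
grasp_force: 22.3
```

{"method": "servo_tool", "body": {"rows": [[0,0,0,0],[0,0,0,0],[0,0,0,0]], "jaw": 0.1}}

```text
t: 8.72
position: [0.4209, -0.1675, 0.1411]
ee_rot: [180.0, -0.0, 170.2]
ft_force: [0.1, -0.5, 0.2]
width: 0.047
grasp_force: 0.0
```

```bash
python3 - <<'E'
from h import *
p=r.state()["position"][:2]; tilt("side",near=p); tilt("scene",pic="scene4",near=p); s=r.state(); print(s["position"],s["ft_force"],s["moment"])
P=cv2.imread("pics/scene4.png"); cv2.imwrite("pics/scene4c.png",cv2.resize(P[60:320,130:430],None,fx=2,fy=2))
E
```

```text
side [377. 176.] 1111 lo [ 0.384 -0.179  0.007] hi [ 0.436 -0.134  0.143] pca [-0.015 -0.151  0.988]
scene [204. 182.] 855 lo [ 0.402 -0.191  0.009] hi [ 0.441 -0.142  0.142] pca [-0.155  0.015  0.988]
[ 0.42090363 -0.16745625  0.14113933] [-0.98926117 -1.07976461 -0.49107219] [ 0.03321609 -0.05391443 -0.02425407]
```

View pics/scene4c.png

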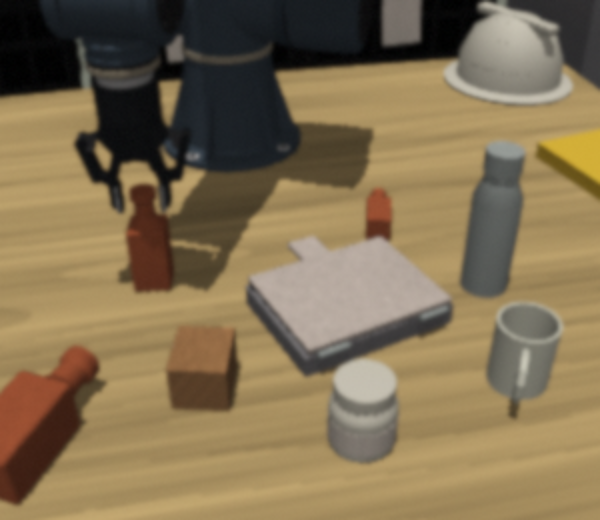

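The bottle stands upright alone, at crop (150,240). The board is free, its tab at crop (310,248). I retreat upward, then look at the board.

{"method": "servo_tool", "body": {"rows": [[0,0,-0.01,0],[0,0,-0.03,0],[0,0,-0.05,0],[-0.01,0.04,-0.02,0],[-0.012,0.046,0,0],[-0.012,0.046,0,0],[-0.012,0.046,0,0],[-0.014,0.053,0,0]]}}

```text
t: 9.82
position: [0.5198, 0.0513, 0.2522]
ee_rot: [180.0, 0.0, 170.2]
ft_force: [0.7, 0.1, -0.4]
width: 0.0471
grasp_force: 0.0
```

{"method": "servo_tool", "body": {"rows": [[0,0,0,-0.15],[0,0,0,-0.15],[0,0,0,-0.147],[0,0,0,0]], "jaw": 0.5}}

```text
t: 10.32
position: [0.5193, 0.05, 0.2518]
ee_rot: [-180.0, 0.0, -164.2]
ft_force: [0.3, -0.0, 0.5]
width: 0.0638
grasp_force: 0.0
```

```bash
cat >> h.py <<'E'
def board(n,pic=None):
    P,D=r.capture(n)
    if pic: cv2.imwrite(f"pics/{pic}.png",P)
    v,u=np.nonzero(D>0); X=world(n,np.c_[u,v],D[v,u]); h=cv2.cvtColor(P,cv2.COLOR_BGR2HSV)[v,u]
    m=(abs(X[:,2]-.042)<.007)&(abs(X[:,0]-.53)<.15)&(abs(X[:,1]-.068)<.15)&(h[:,1]<70)
    M=np.zeros(D.shape,np.uint8); M[v[m],u[m]]=255
    O=cv2.morphologyEx(M,cv2.MORPH_OPEN,np.ones((3,3),np.uint8)); k,lab,st,ce=cv2.connectedComponentsWithStats(O); O=lab==1+np.argmax(st[1:,4])
    v,u=np.nonzero(O); W=plane(n,np.c_[u,v],.042)
    a=np.radians(15.8); ux=np.array([np.cos(a),np.sin(a)]); uy=np.array([-ux[1],ux[0]])
    s=(W[:,:2]-[.535,.068])@ux; l=(W[:,:2]-[.535,.068])@uy
    b=s>-.075; rc=cv2.minAreaRect(W[b,:2].astype(np.float32)*1000)
    print(n,"zmed",np.median(X[m,2]).round(4),"s",np.percentile(s,[.02,99.9]).round(4),"board part rect",rc)
    t=s<-.095; print("  tab s",s[t].min().round(4),"l",np.percentile(l[t],[1,99]).round(4),n_:=t.sum())
    # per-edge line fits: l edges as function of s, s edges as function of l
    for lo,hi in((-.06,-.03),(-.03,0),(0,.03),(.03,.06)):
        q=(s>lo)&(s<hi); print("  l range",np.percentile(l[q],[.5,99.5]).round(4),end="")
    print()
    for lo,hi in((-.09,-.06),(-.06,-.03),(.03,.06),(.06,.09)):
        q=(l>lo)&(l<hi); print("  s range",np.percentile(s[q],[.5,99.5]).round(4),end="")
    print()
E
python3 - <<'E'
from h import *
for n in("wrist","side","scene"): board(n,"w5" if n=="wrist" else None)
print(r.state()["position"],r.state()["ee_rot"])
E
```

```text
wrist zmed 0.0422 s [-0.1258  0.0801] board part rect ((538.116943359375, 69.09686279296875), (156.33502197265625, 200.0433807373047), 15.87639045715332)
  tab s -0.1258 l [-0.0187  0.0198] 1189
  l range [-0.0984  0.0989]  l range [-0.0985  0.0985]  l range [-0.0986  0.0985]  l range [-0.0986  0.0983]
  s range [-0.081  0.08 ]  s range [-0.0809  0.0788]  s range [-0.0805  0.0792]  s range [-0.0803  0.0685]
side zmed 0.0419 s [-0.1246  0.0814] board part rect ((537.7379150390625, 74.08491516113281), (158.60552978515625, 202.95458984375), 15.719223976135254)
  tab s -0.1248 l [-0.016   0.0263] 265
  l range [-0.0948  0.1055]  l range [-0.0952  0.1052]  l range [-0.095   0.1056]  l range [-0.0951  0.1016]
  s range [-0.0793  0.0787]  s range [-0.0792  0.0801]  s range [-0.0794  0.0791]  s range [-0.0792  0.081 ]
scene zmed 0.042 s [-0.1239  0.0865] board part rect ((541.3167114257812, 67.52153778076172), (161.54737854003906, 203.57598876953125), 15.798341751098633)
  tab s -0.1243 l [-0.0224  0.0175] 91
  l range [-0.1026  0.0957]  l range [-0.1011  0.0974]  l range [-0.103  0.098]  l range [-0.1024  0.0982]
  s range [-0.0783  0.086 ]  s range [-0.0783  0.0857]  s range [-0.0779  0.0849]  s range [-0.0782  0.0855]
[0.51934154 0.04990544 0.25153905] [-1.79998312e+02  1.16174171e-02 -1.64347206e+02]
```

{"method": "servo_tool", "body": {"rows": [[0.045,0.006,0.02,0],[0.045,0.007,0.03,0],[0,0,0.045,0],[0,0,0.045,0],[0,0,0.04,0],[0,0,0.02,0],[0,0,0.007,0],[0,0,0,0]]}}

```text
t: 11.48
position: [0.4294, 0.0379, 0.0445]
ee_rot: [-180.0, 0.0, -164.2]
ft_force: [-0.5, -0.6, 0.2]
width: 0.0637
grasp_force: 0.0
```

{"method": "servo_tool", "body": {"rows": [[0,0,0,0],[0,0,0,0],[0,0,0,0],[0,0,0,0]], "jaw": -0.13}}

```text
t: 11.98
position: [0.4293, 0.0391, 0.0456]
ee_rot: [179.9, 0.1, -164.2]
ft_force: [-4.9, 16.8, 15.0]
width: 0.039
grasp_force: 58.3
```

{"method": "servo_tool", "body": {"rows": [[-0.0018,0,-0.0165,0],[-0.0018,0,-0.0165,0],[-0.0046,0,-0.0159,0],[-0.0046,0,-0.0159,0]]}}

```text
t: 12.48
position: [0.4415, 0.0427, 0.1098]
ee_rot: [179.9, 0.1, -164.2]
ft_force: [7.9, 17.2, -10.3]
width: 0.0385
grasp_force: 61.5
```

{"method": "servo_tool", "body": {"rows": [[-0.0073,0.001,-0.0149,0],[-0.0073,0,-0.0149,0],[-0.0098,0,-0.0134,0],[-0.0098,0,-0.0134,0],[-0.012,0,-0.0114,0],[-0.012,0,-0.0115,0]]}}

```text
t: 13.22
position: [0.4971, 0.0587, 0.1884]
ee_rot: [180.0, -0.0, -164.2]
ft_force: [9.3, 4.2, -22.9]
width: 0.0386
grasp_force: 63.0
```

{"method": "servo_tool", "body": {"rows": [[-0.0138,0,-0.0092,0],[-0.0138,0,-0.0092,0],[-0.0152,0,-0.0067,0],[-0.0152,0,-0.0067,0],[-0.016,0,-0.004,0],[-0.016,0,-0.004,0]]}}

```text
t: 13.98
position: [0.5824, 0.0828, 0.2274]
ee_rot: [179.9, -0.3, -164.2]
ft_force: [-2.4, -0.6, -15.4]
width: 0.0385
grasp_force: 59.8
```

{"method": "servo_tool", "body": {"rows": [[-0.0165,0,-0.0015,0],[-0.0165,0,-0.0007,0],[0,0,0,0],[0,0,0,0]]}}

```text
t: 14.48
position: [0.6145, 0.0919, 0.2298]
ee_rot: [180.0, -0.1, -164.2]
ft_force: [-0.7, 2.6, -11.2]
width: 0.0377
grasp_force: 53.5
```

```bash
cat >> h.py <<'E'
A=np.radians(15.8); UX=np.array([np.cos(A),np.sin(A)]); UY=np.array([-UX[1],UX[0]]); C0=np.array([.535,.068])
def upright(n,pic=None):   # plane fit of the upright board's visible face
    P,D=r.capture(n)
    if pic: cv2.imwrite(f"pics/{pic}.png",P)
    v,u=np.nonzero(D>0); X=world(n,np.c_[u,v],D[v,u]); h=cv2.cvtColor(P,cv2.COLOR_BGR2HSV)[v,u]
    s=(X[:,:2]-C0)@UX; l=(X[:,:2]-C0)@UY
    m=(abs(s-.08)<.03)&(abs(l)<.09)&(X[:,2]>.06)&(X[:,2]<.18)&(h[:,1]<70)&(h[:,2]>60)
    B=np.c_[s,l,X[:,2]][m]
    for _ in range(3):
        c=B.mean(0); nrm=np.linalg.svd(B-c,full_matrices=False)[2][2]; nrm*=np.sign(nrm[0]); e=(B-c)@nrm; B=B[abs(e)<2.5*e.std()+1e-4]
    print(n,len(B),"s",c.round(4),"lean deg (z)",np.degrees(np.arcsin(nrm[2])).round(2),"yaw err",np.degrees(np.arctan2(nrm[1],nrm[0])).round(2),"rms",e.std().round(4))
E
python3 - <<'E'
from h import *
upright("side","side6"); upright("scene"); print(r.state()["position"],r.state()["ft_force"])
p=np.array([.4292,.0387]); q=r.state()["position"]; print("X travelled",(q[:2]-p)@UX)
E
```

```text
side 846 s [0.0738 0.0055 0.1234] lean deg (z) 3.87 yaw err -0.05 rms 0.0002
scene 3072 s [ 0.0819 -0.004   0.1221] lean deg (z) 3.93 yaw err -0.06 rms 0.001
[0.61450112 0.09190311 0.22980368] [ -1.79936232   3.44315205 -13.64889919]
X travelled 0.19278623019257693
```

View pics/side6.png

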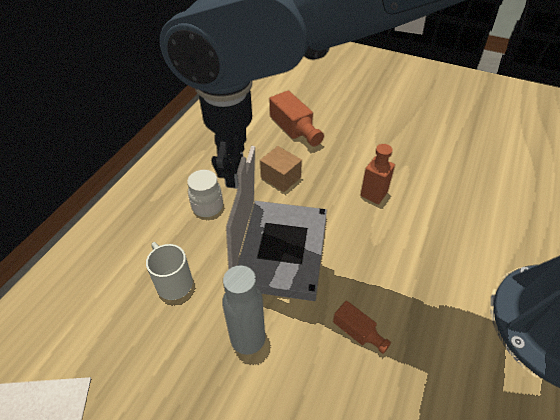

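The side view shows the board raised, its edge at (240,210), with the pad uncovered at (283,243). The bottle still stands at (378,177). Both cameras put the board 3.9° short of square, so I push on.

{"method": "servo_tool", "body": {"rows": [[-0.006,0,0,0],[-0.007,0,0,0],[0,0,0,0]]}}

```text
t: 14.95
position: [0.6274, 0.0955, 0.2296]
ee_rot: [179.9, -0.1, -164.2]
ft_force: [-1.8, 3.4, -16.2]
width: 0.0379
grasp_force: 48.0
```

```bash
python3 - <<'E'
from h import *
upright("side"); upright("scene"); print(r.state()["position"],r.state()["ft_force"])
E
```

```text
side 1183 s [0.0798 0.0068 0.1233] lean deg (z) 0.08 yaw err -0.03 rms 0.0003
scene 2913 s [ 0.0878 -0.0042  0.1226] lean deg (z) 0.1 yaw err -0.06 rms 0.0009
[0.62734043 0.09546071 0.22964177] [ -3.21997199   5.66605651 -18.10477637]
```

{"method": "servo_tool", "body": {"rows": [[0,0,0,0],[0,0,0,0],[0,0,0,0],[0,0,-0.02,0],[0,0,-0.03,0],[0,0,-0.03,0]], "jaw": 0.7}}

```text
t: 15.8
position: [0.6283, 0.0952, 0.3121]
ee_rot: [-180.0, 0.1, -164.2]
ft_force: [0.2, 0.5, 0.6]
width: 0.0727
grasp_force: 0.0
```

{"method": "servo_tool", "body": {"rows": [[0.034,-0.0245,0,0],[0.034,-0.0245,0,0],[0.034,-0.0245,0,0],[0.034,-0.0245,0,0],[0.034,-0.0245,0,0],[0.034,-0.0245,0,0],[0.034,-0.0245,0,0],[0.033,-0.0245,0,0]]}}

```text
t: 16.8
position: [0.4201, -0.1683, 0.3114]
ee_rot: [-179.9, 0.1, -164.2]
ft_force: [0.6, 0.1, -0.2]
width: 0.0729
grasp_force: 0.0
```

{"method": "servo_tool", "body": {"rows": [[0,0,0,0.15],[0,0,0,0.15],[0,0,0,0.147],[0,0,0,0]]}}

```text
t: 17.3
position: [0.421, -0.1674, 0.3111]
ee_rot: [-180.0, 0.1, 170.3]
ft_force: [0.2, 0.2, -1.0]
width: 0.0724
grasp_force: 0.0
```

```bash
python3 - <<'E'
from h import *
upright("side"); upright("scene"); s=r.state(); print(s["position"],s["ee_rot"])
X,c,st=bottle("wrist",None,"w7"); print(c,st,X.min(0).round(3),X.max(0).round(3))
for lo,hi in((.131,.15),(.085,.1)):
    T=X[(X[:,2]>lo)&(X[:,2]<hi)]
    if len(T)>20: print(lo,len(T),np.median(T[:,2]),cv2.minAreaRect(T[:,:2].astype(np.float32)*1000))
# pad centre, side view
P,D=r.capture("side"); v,u=np.nonzero(D>0); W=world("side",np.c_[u,v],D[v,u]); sl=np.c_[(W[:,:2]-C0)@UX,(W[:,:2]-C0)@UY]
m=(P[v,u].max(1)<45)&(abs(W[:,2]-.032)<.006)&(abs(sl)<.07).all(1); Q=plane("side",np.c_[u,v][m],.032); sq=np.c_[(Q[:,:2]-C0)@UX,(Q[:,:2]-C0)@UY]
print("pad z",np.median(W[m,2]),"s,l ranges",np.percentile(sq,[1,99],axis=0).round(4).tolist())
E
```

```text
side 1182 s [0.0797 0.0063 0.1232] lean deg (z) 0.1 yaw err -0.03 rms 0.0003
scene 2919 s [ 0.0877 -0.004   0.1226] lean deg (z) 0.16 yaw err -0.02 rms 0.0009
[ 0.42094106 -0.16726108  0.31095315] [-1.79978390e+02  4.95272632e-02  1.70409188e+02]
[541.37030859  64.55546289] [ 516   11   44   97 2398] [0.279 0.138 0.018] [0.382 0.188 0.04 ]
pad z 0.03200943269591798 s,l ranges [[-0.0444, -0.0408], [0.0419, 0.0473]]
```

View pics/w7.png

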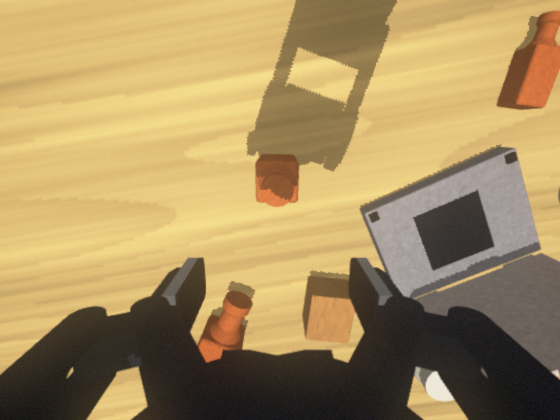

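The wrist view shows the bottle standing at (277,180), square to the jaws, with the pad at (455,230).

```bash
python3 - <<'E'
from h import *
X,c,st=bottle("wrist",(277,170)); print(c,st,X.min(0).round(3),X.max(0).round(3))
for lo,hi in((.132,.15),(.084,.1)):
    T=X[(X[:,2]>lo)&(X[:,2]<hi)]
    if len(T)>20: print(lo,len(T),np.median(T[:,2]),cv2.minAreaRect(T[:,:2].astype(np.float32)*1000))
P,D=r.capture("wrist"); M=(P.max(2)<45).astype(np.uint8); nl,lab,st,ce=cv2.connectedComponentsWithStats(M); k=lab[230,455]
v,u=np.nonzero(lab==k); Q=plane("wrist",np.c_[u,v],.032); print("pad",cv2.minAreaRect(Q[:,:2].astype(np.float32)*1000), "z",np.median(world("wrist",np.c_[u,v],D[v,u])[:,2]))
E
```

```text
[277.16598881 210.19654858] [     0      0    560    420 230630] [ 0.147 -0.705 -0.004] [0.926 0.261 0.389]
0.132 1357 0.14029765565994287 ((513.7437744140625, -37.76710510253906), (364.4227294921875, 49.09300231933594), 53.95512390136719)
0.084 1980 0.09078380095512781 ((577.0125732421875, -69.2203369140625), (408.080322265625, 235.3668670654297), 56.898136138916016)
pad ((521.009033203125, -183.24652099609375), (914.0833129882812, 625.9464111328125), 80.3034896850586) z 0.0006869859252897834
```

```bash
python3 - <<'E'
from h import *
P,D=r.capture("wrist"); print(P[180,277],P[162,277],P[230,455],P[200,385])
h=cv2.cvtColor(P,cv2.COLOR_BGR2HSV).astype(int)
m=((h[...,0]<14)|(h[...,0]>172))&(h[...,1]>110); M=np.zeros_like(m); M[140:220,240:315]=m[140:220,240:315]
X,_=cloud("wrist",P,D,M); print(len(X),X.min(0).round(3),X.max(0).round(3))
for lo,hi in((.134,.15),(.086,.098)):
    T=X[(X[:,2]>lo)&(X[:,2]<hi)]
    if len(T)>20: print(lo,len(T),np.median(T[:,2]).round(4),cv2.minAreaRect(T[:,:2].astype(np.float32)*1000))
B=np.zeros(m.shape,np.uint8); B[185:275,405:500]=(P.max(2)<P[230,455].max()+25)[185:275,405:500]; nl,lab,st,ce=cv2.connectedComponentsWithStats(B); k=1+np.argmax(st[1:,4]); v,u=np.nonzero(lab==k)
Q=plane("wrist",np.c_[u,v],.032); print("pad",len(u),cv2.minAreaRect(Q[:,:2].astype(np.float32)*1000),"z",np.median(world("wrist",np.c_[u,v],D[v,u])[:,2]).round(4))
print(tool([.421,-.1675,.1]))
E
```

```text
[ 53  86 141] [ 47  81 135] [48 53 57] [ 80  90 101]
1963 [ 0.382 -0.194  0.016] [ 0.436 -0.14   0.142]
0.134 866 0.1402 ((409.74969482421875, -166.89175415039062), (32.49451446533203, 33.061683654785156), 1.5141427516937256)
0.086 740 0.0922 ((408.92138671875, -166.45655822753906), (48.430320739746094, 47.46353530883789), 80.23802185058594)
pad 3785 ((533.2431640625, 67.5427017211914), (89.3373031616211, 89.1545639038086), 15.903604507446289) z 0.0323
(array([-2.000e-04, -3.000e-04,  2.106e-01]), None, array([ 0.4208, -0.1672,  0.3106]), array([-180.  ,    0.  ,  170.28]))
```

{"method": "servo_tool", "body": {"rows": [[0.011,-0.0015,0.02,0],[0,0,0.04,0],[0,0,0.05,0],[0,0,0.05,0],[0,0,0.03,0],[0,0,0.015,0],[0,0,0,0]], "jaw": 0.9}}

```text
t: 18.52
position: [0.4097, -0.1667, 0.1054]
ee_rot: [180.0, -0.1, 170.2]
ft_force: [-0.5, 0.1, 0.6]
width: 0.0812
grasp_force: 0.0
```

{"method": "servo_tool", "body": {"rows": [[0,0,0.006,0],[0,0,0.003,0],[0,0,0,0]]}}

```text
t: 18.9
position: [0.4098, -0.1668, 0.0968]
ee_rot: [-180.0, 0.0, 170.2]
ft_force: [-0.3, -0.3, 0.6]
width: 0.0811
grasp_force: 0.0
```

{"method": "servo_tool", "body": {"rows": [[0,0,0,0],[0,0,0,0],[0,0,0,0],[0,0,0,0]], "jaw": 0.0}}

```text
t: 19.4
position: [0.4099, -0.1667, 0.0971]
ee_rot: [180.0, 0.0, 170.2]
ft_force: [-0.7, 2.2, 7.8]
width: 0.0493
grasp_force: 61.5
```

{"method": "servo_tool", "body": {"rows": [[0,0,-0.01,0],[0,0,-0.03,0],[0,0,-0.04,0],[0,0,-0.03,0],[0,0,0,0]]}}

```text
t: 20.02
position: [0.4104, -0.1671, 0.2084]
ee_rot: [-179.9, 0.2, 170.2]
ft_force: [-0.7, -0.2, -4.1]
width: 0.0485
grasp_force: 63.9
```

```bash
python3 - <<'E'
from h import *
p=r.state()["position"][:2]; tilt("side",near=p); tilt("scene",near=p); s=r.state(); print(s["position"],s["grasp_force"],s["moment"]); print(tool([.5338,.0687,.2]))
E
```

```text
side [386. 144.] 993 lo [ 0.383 -0.177  0.117] hi [ 0.436 -0.135  0.235] pca [-0.163 -0.129  0.978]
scene [198. 144.] 979 lo [ 0.409 -0.193  0.117] hi [ 0.441 -0.145  0.251] pca [-0.122 -0.005  0.993]
[ 0.4092408  -0.16654091  0.20590779] 63.87192249298096 [-0.00487545  0.0278337   0.01099137]
(array([-0.0828,  0.253 ,  0.0059]), None, array([ 0.4092, -0.1665,  0.2059]), array([ 1.7999e+02, -5.0000e-02,  1.7021e+02]))
```

{"method": "servo_tool", "body": {"rows": [[-0.004,0.012,0,0],[-0.009,0.028,0,0],[-0.012,0.0365,0,0],[-0.012,0.0365,0,0],[-0.012,0.0365,0,0],[-0.012,0.0365,0,0],[-0.012,0.0365,0,0],[-0.0098,0.0305,0,0]]}}

```text
t: 21.12
position: [0.5343, 0.0707, 0.2052]
ee_rot: [-180.0, -0.1, 170.3]
ft_force: [0.5, -0.8, -4.0]
width: 0.0487
grasp_force: 63.8
```

{"method": "servo_tool", "body": {"rows": [[0,0,0,-0.11],[0,0,0,-0.12],[0,0,0,-0.12],[0,0,0,-0.097],[0,0,0,0]]}}

```text
t: 21.75
position: [0.5339, 0.0692, 0.2054]
ee_rot: [180.0, -0.1, -164.2]
ft_force: [0.5, -0.9, -3.6]
width: 0.0489
grasp_force: 63.8
```

```bash
python3 - <<'E'
from h import *
p=r.state()["position"][:2]; tilt("side",near=p); upright("scene"); upright("side"); s=r.state(); print(s["grasp_force"],s["moment"]); print(tool([.5338,.0687,.133],-164.2))
E
```

```text
side [284. 208.] 980 lo [0.505 0.046 0.112] hi [0.549 0.102 0.218] pca [-0.109 -0.133  0.985]
scene 2923 s [ 0.0877 -0.004   0.1226] lean deg (z) 0.19 yaw err -0.07 rms 0.0009
side 1185 s [0.0797 0.0063 0.1233] lean deg (z) 0.12 yaw err -0.02 rms 0.0003
63.83817672729492 [-0.02960477 -0.00482102 -0.01356196]
(array([ 0.0003, -0.    ,  0.073 ]), np.float64(-0.0014), array([0.5341, 0.0688, 0.206 ]), array([ 1.7998e+02, -5.0000e-02, -1.6428e+02]))
```

Everything is aligned. I lower it to just above the pad, then in small steps until contact.

{"method": "servo_tool", "body": {"rows": [[0,0,0.015,0],[0,0,0.025,0],[0,0,0.02,0],[0,0,0.01,0],[0,0,0.003,0],[0,0,0,0]]}}

```text
t: 22.65
position: [0.5345, 0.0685, 0.1338]
ee_rot: [-180.0, 0.0, -164.2]
ft_force: [0.2, 0.2, -2.9]
width: 0.0485
grasp_force: 63.8
```

{"method": "servo_tool", "body": {"rows": [[0,0,0.0015,0],[0,0,0.0015,0],[0,0,0,0]]}}

```text
t: 23.02
position: [0.5343, 0.0685, 0.1307]
ee_rot: [-180.0, 0.0, -164.2]
ft_force: [-0.9, -0.3, -3.8]
width: 0.0489
grasp_force: 63.8
```

{"method": "servo_tool", "body": {"rows": [[0,0,0.001,0],[0,0,0.001,0],[0,0,0,0]]}}

```text
t: 23.4
position: [0.5345, 0.0686, 0.1292]
ee_rot: [-180.0, 0.0, -164.2]
ft_force: [-2.5, 0.3, 4.6]
width: 0.0489
grasp_force: 64.7
```

{"method": "servo_tool", "body": {"rows": [[0,0,0.001,0],[0,0,0,0]]}}

```text
t: 23.65
position: [0.5347, 0.0686, 0.1291]
ee_rot: [-180.0, 0.1, -164.2]
ft_force: [-6.2, 0.2, 16.5]
width: 0.0488
grasp_force: 66.2
```

Contact with 16 N. I open gently in stages, then rise.

{"method": "servo_tool", "body": {"rows": [[0,0,0,0],[0,0,0,0],[0,0,0,0]], "jaw": 0.3}}

```text
t: 24.02
position: [0.5343, 0.0684, 0.1275]
ee_rot: [180.0, -0.0, -164.2]
ft_force: [0.0, -0.4, 0.7]
width: 0.056
grasp_force: 0.0
```

{"method": "servo_tool", "body": {"rows": [[0,0,0,0],[0,0,0,0],[0,0,-0.005,0],[0,0,-0.02,0],[0,0,-0.04,0],[0,0,-0.05,0],[0,0,-0.05,0],[0,0,0,0]], "jaw": 0.8}}

```text
t: 25.02
position: [0.5356, 0.0686, 0.2967]
ee_rot: [-179.9, 0.4, -164.2]
ft_force: [0.3, -0.1, -0.4]
width: 0.0769
grasp_force: 0.0
```

{"method": "servo_tool", "body": {"rows": [[0.04,0,0,0],[0.05,0,0,0],[0,0,0,0]]}}

```text
t: 25.4
position: [0.4452, 0.0435, 0.292]
ee_rot: [180.0, -0.1, -164.2]
ft_force: [1.0, 0.4, -0.1]
width: 0.0771
grasp_force: 0.0
```

```bash
python3 - <<'E'
from h import *
tilt("side",pic="side9",near=C0); upright("scene"); upright("side"); s=r.state(); print(s["position"],s["ft_force"])
P,D=r.capture("wrist"); cv2.imwrite("pics/w9.png",P)
v,u=np.nonzero(D>0); W=world("wrist",np.c_[u,v],D[v,u]); sl=np.c_[(W[:,:2]-C0)@UX,(W[:,:2]-C0)@UY]; near=(abs(sl)<.06).all(1)
for lo,hi in((.166,.178),(.118,.13)):
    T=sl[near&(W[:,2]>lo)&(W[:,2]<hi)]
    if len(T)>20: print(lo,len(T),cv2.minAreaRect(T.astype(np.float32)*1000))
E
```

```text
side [281. 223.] 1478 lo [0.506 0.048 0.035] hi [0.557 0.102 0.173] pca [ 0.065 -0.143  0.988]
scene 2922 s [ 0.0877 -0.004   0.1227] lean deg (z) 0.15 yaw err -0.03 rms 0.0009
side 1183 s [0.0797 0.006  0.1239] lean deg (z) 0.11 yaw err -0.04 rms 0.0003
[0.44825953 0.04399703 0.29251184] [ 0.18996552  0.13822488 -0.25201819]
0.166 990 ((-0.21872425079345703, 0.29526519775390625), (32.92243957519531, 33.36983108520508), 50.786495208740234)
0.118 982 ((-0.6197719573974609, 0.5166168212890625), (49.3799934387207, 49.830501556396484), 0.011233454570174217)
```

View pics/w9.png

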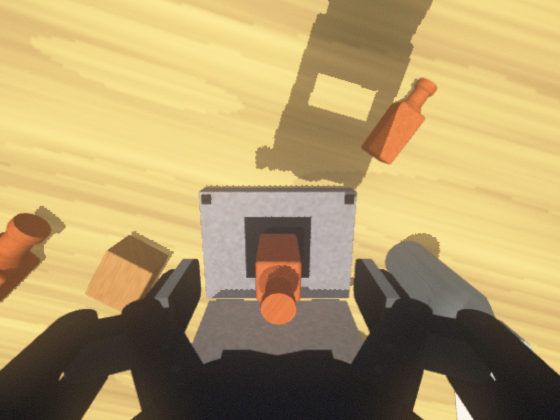

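The picture shows the bottle upright at (278,265), centred on the pad and square to the board. Measured in the stand frame it is within 1 mm of the centre and 0.1° of square. The board is within about 0.2° of upright and the bystanders look undisturbed, so I hand it in.

```bash
python3 -c "from bench import r; print(r.finish_job())"
```

```text
the job is handed in; nothing more can be done
None
```

Job handed in after about 25 s of the 72 s allowed: the board is upright to within about 0.2°, and the bottle stands on the pad within 1 mm of its centre and square to the board; no verdict was returned.

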